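# Return a canister set to its plinth in order of size

### The arm

A 6-joint arm with a two-finger parallel gripper is mounted at the origin on a cart in front of the work surface, level with it; the furniture and walls round the work are solid. World frame = base frame: x ahead of the robot, y to its left, z up, the work surface at z = 0. Lengths are in m, angles in rad, forces in N, time in s.
With the tool pointing down it reaches from about 0.35 to 0.975 m from the base axis. Payload 4.9 kg.
Tool frame: the origin (TCP) lies midway between the tips of the shut fingers; the grasp point (between the pads) lies 19 mm behind it; z points along the fingers, y is the line along which they close (so a half turn about z gives the same grasp; the last joint's range is limited). The gripper opens to 85 mm and grips with 20 to 120 N. Pads are 22 mm wide; open, the fingers measure 114 mm over their backs; the gripper's body (76 mm by 85 mm) begins 54 mm behind the grasp point. The pads swing forward as they close: fully open they stand 13 mm farther back than shut.
Start: joints at [1.046, 0.053, 1.613, -0, 1.476, -0.119], TCP at [0.247, 0.574, 0.231] pointing down, gripper open.
Joint ranges: [-3.01, 3.01], [-1.01, 2.22], [0.06, 2.58], [-1.02, 4.17], [0.09, 2.62], [-3.14, 3.14]. Speed limits (rad/s): [2.57, 2.57, 3.14, 3.14, 3.14, 3.14].

### API

Orientations are given as a unit quaternion [w, x, y, z].
In Python, from bench import ctrl gives the robot as it stands.
- The arm moves only by the shell command python3 -m jog 'ROWS' [FORCE]. ROWS is JSON, a list of rows, each an object with "delta_rot": the turn, a rotation vector about the tool's x, y, z normalised to -1 to 1, where 1 is 2 pi rad, a list of three; "travel": the shift along the tool's x, y, z normalised to -1 to 1, where 1 is 15 cm, a list of three; "gripper": the closure, from 0 (fully open) to 1 (shut). A call has 1 to 5 rows; each row is the pose to reach, as a shift and turn from the pose commanded when the call began, along the tool's axes at that moment, turning the shorter way round; what a row does not reach only later rows make up. A row lasts 1/10 s, in which the tool goes at most 50 mm and 8.59 degrees, less where a joint would pass 70% of its speed; a pose out of reach is approached as far as the arm can. A call with a number of a shift or a turn outside -1 to 1 is refused whole. A call with a gripper value outside its range is refused whole. The fingers move at their own pace and stop on an object; FORCE is the grip in N (left out, the last holds). Time passes only in rows, so rows that repeat a pose let the fingers close. It gives the time, the measured TCP pose, the force, the opening and the grip force at its end, in the units of the state.
- ctrl.state(): the state, without advancing time (a new reading comes with each control period).
- ctrl.read_camera(name): name is "scene" or "top" or "wrist"; returns a dict with "img" (400x640x3 uint8, red, green, blue), "mtx" (3x3 intrinsics, pixels), "distortion" ([k1, k2, p1, p2, k3] as OpenCV has them; the pictures are not rectified), "pose" (4x4, takes a point from camera to world coordinates); the wrist camera has in their place "hand_eye" (4x4, takes a point from camera to tool coordinates, whose origin is the TCP and whose axes are the flange's). Camera axes: x right, y up, looking along -z (the intrinsics and any distortion apply to the point x, -y, -z); pixel columns grow to the right and rows downward; lengths in m; the calibration is good to about 2 mm. A picture is of the moment at which its call begins: read the wrist's pose just before it. There is no depth.
- ctrl.job_done(): hands the job in; it is judged then, once.
The state is a dict: "t": time; "qpos": joint angles; "joint_vel": joint speeds; "joint_torque": joint torques, N m; "ee_pos": TCP position; "orientation": TCP orientation; "force": force on the tool from outside, world axes, zero at the start; "ft_torque": the same for the moment, N m; "grip_width": finger opening in m; "finger_force": force on a finger pad.
Only numpy, scipy, OpenCV 4.12 (cv2) and the standard library are available. Lean on these libraries where they do the work, as an engineer would, in place of code of your own. Each camera call takes 0.05 s, during which the arm holds its last target. There are 200 camera calls.

### The job

Put the four steel storage canisters back into their wooden plinth so that they stand in a row in order of size, each upright and right down in the well that was bored for it. Set them down gently, do not drop or tip them, and leave the espresso cup and the salt shaker where they are.

Things in the scene. Friction and masses are not known exactly. Their poses are not given: they have to be found in the camera images.
- canister_small: smallest of four loose round steel canisters with dark wooden lids (fixed on) that differ only in size: 46 mm across, 80 mm high to the lid's flat top, on it a round wooden knob 24 mm across and 24 mm high (top at 104 mm), the easiest grip. About 0.12 kg. Stands upright on the worktop; origin: centre of the underside, z up
- canister_medium: second smallest of four loose round steel canisters with dark wooden lids (fixed on) that differ only in size: 58 mm across, 105 mm high to the lid's flat top, on it a round wooden knob 24 mm across and 24 mm high (top at 129 mm), the easiest grip. About 0.19 kg. Stands upright on the worktop; origin: centre of the underside, z up
- canister_large: second largest of four loose round steel canisters with dark wooden lids (fixed on) that differ only in size: 70 mm across, 130 mm high to the lid's flat top, on it a round wooden knob 24 mm across and 24 mm high (top at 154 mm), the easiest grip. About 0.29 kg. Stands upright on the worktop; origin: centre of the underside, z up
- canister_extra_large: largest of four loose round steel canisters with dark wooden lids (fixed on) that differ only in size: 82 mm across, 155 mm high to the lid's flat top, on it a round wooden knob 24 mm across and 24 mm high (top at 179 mm), the easiest grip. About 0.42 kg. Stands upright on the worktop; origin: centre of the underside, z up
- well_small: cork pad in the smallest of four round wells in a row, by size, in a fixed pale wooden board (352 x 118 mm, top 30 mm above the worktop). Well 54 mm across, 12 mm deep to the cork, 3 mm chamfer. Origin: well's axis, underside of the 2 mm cork (board's top is 14 mm above it); x: along the row to the largest well (-135 mm from the board's middle), z up
- well_medium: cork pad in the second smallest of four round wells in a row, by size, in a fixed pale wooden board (352 x 118 mm, top 30 mm above the worktop). Well 66 mm across, 12 mm deep to the cork, 3 mm chamfer. Origin: well's axis, underside of the 2 mm cork (board's top is 14 mm above it); x: along the row to the largest well (-63 mm from the board's middle), z up
- well_large: cork pad in the second largest of four round wells in a row, by size, in a fixed pale wooden board (352 x 118 mm, top 30 mm above the worktop). Well 78 mm across, 12 mm deep to the cork, 3 mm chamfer. Origin: well's axis, underside of the 2 mm cork (board's top is 14 mm above it); x: along the row to the largest well (+21 mm from the board's middle), z up
- well_extra_large: cork pad in the largest of four round wells in a row, by size, in a fixed pale wooden board (352 x 118 mm, top 30 mm above the worktop). Well 90 mm across, 12 mm deep to the cork, 3 mm chamfer. Origin: well's axis, underside of the 2 mm cork (board's top is 14 mm above it); x: along the row to the largest well (+117 mm from the board's middle), z up
- espresso_cup: loose bystander, to be left alone: small blue espresso cup with a handle, 63 x 93 x 53 mm high; origin: centre of its underside
- salt: loose bystander, to be left alone: clear salt shaker with a grey cap, 44 mm across, 90 mm high; origin: centre of its underside
Things that resemble listed ones, but are neither listed nor needed, are in the scene too. What is shaped like the canister_extra_large but green is not meant.

How it is judged:
By the outcome, as a careful person would: the job done as asked, in the order asked, and still so for the second after the job is handed in, with the robot touching nothing.
It also fails if it takes over 106 s, if anything falls off the work surface, if the arm or the gripper's body presses on something with over 40 N, if the wrist force passes 120 N, or if a joint passes its speed limit or range.

## Working session

There is one attempt and no reset: what is moved stays moved. The work goes in short steps, Python scripts to look and compute and a shell command to move; the robot and the scene stay as the last step left them, time stands still between calls to the robot, and variables do not carry over. Pictures are saved under pics/ and viewed, at most 16 in all, crops included, and the job is handed in when it is done.

```bash
mkdir -p pics; ls
python3 - <<'E'
from bench import ctrl
import cv2
print(ctrl.state())
for n in ["scene","top","wrist"]:
    d=ctrl.read_camera(n); cv2.imwrite(f"pics/{n}0.png",d["img"][:,:,::-1]); print(n,{k:(v if k!="img" else 0) for k,v in d.items()})
E
```

```text
pics
{'t': 0.0, 'qpos': array([ 1.04601700e+00,  5.34027468e-02,  1.61429776e+00,  6.56358873e-06,
        1.47598097e+00, -1.18998608e-01]), 'joint_vel': array([-0.00046249, -0.00098137,  0.00032998, -0.00081679,  0.00036547,
        0.00101217]), 'joint_torque': array([ 4.30131086e-04, -3.93668747e+01, -3.70182180e+01,  1.01206992e-04,
        6.67060143e-03,  2.19800604e-06]), 'ee_pos': array([0.24639464, 0.57370781, 0.23003232]), 'orientation': array([-3.33507493e-04,  2.01501438e-01,  9.79487662e-01, -9.89735046e-04]), 'force': array([ 0.80168919,  0.33436864, -0.45777588]), 'ft_torque': array([-0.037388  ,  0.04360916,  0.03778456]), 'finger_force': 0.0, 'grip_width': 0.0856149662875441}
scene {'img': 0, 'mtx': array([[477.01261126,   0.        , 315.29787563],
       [  0.        , 477.01261126, 198.17868507],
       [  0.        ,   0.        ,   1.        ]]), 'distortion': array([-0.12949351,  0.        ,  0.        ,  0.        ,  0.        ]), 'pose': array([[-1.83090000e-01,  4.45396679e-01, -8.76413059e-01,
        -1.06160894e+00],
       [-9.83096017e-01, -8.34232049e
[... 659 characters left out ...]
4,  1.3372444 ],
       [ 0.        ,  0.        ,  0.        ,  1.        ]])}
wrist {'img': 0, 'mtx': array([[284.32478357,   0.        , 316.39665652],
       [  0.        , 284.32478357, 199.05923688],
       [  0.        ,   0.        ,   1.        ]]), 'distortion': array([-0.03082593,  0.        ,  0.        ,  0.        ,  0.        ]), 'hand_eye': array([[ 1.69477682e-03,  9.62786558e-01,  2.70257604e-01,
         6.75450741e-02],
       [ 9.99998505e-01, -1.53931517e-03, -7.87183501e-04,
         5.14118449e-04],
       [-3.41878064e-04,  2.70258534e-01, -9.62787727e-01,
        -1.43511738e-01],
       [ 0.00000000e+00,  0.00000000e+00,  0.00000000e+00,
         1.00000000e+00]])}
```

View pics/scene0.png

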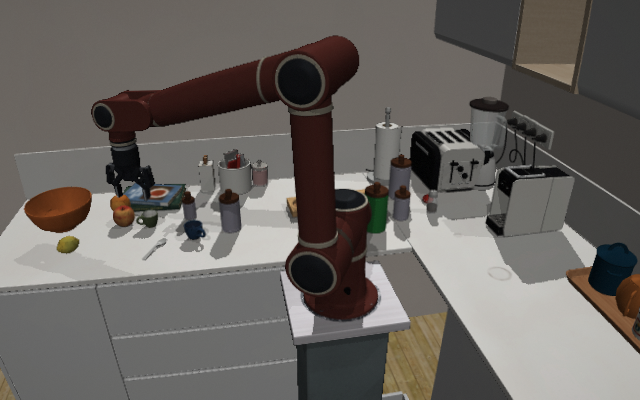

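View pics/top0.png

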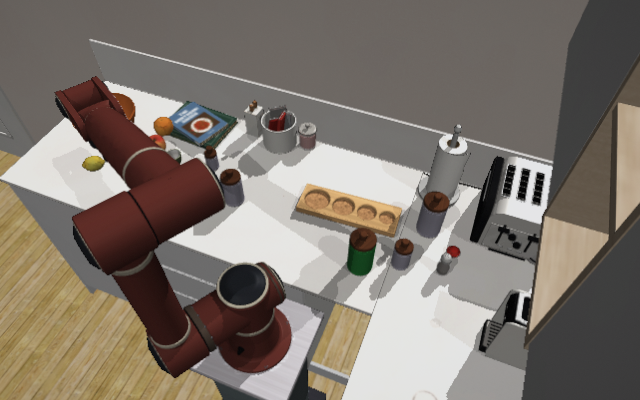

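The scene view shows grey canisters at about (190,207), (230,212), (401,175) and (401,203), with a green one at (376,208). In the top view they are at (211,158), (231,187), (433,212) and (402,253), with the green one at (362,250). The plinth runs from (317,200), the big well, to (387,218), the small well. I'll confirm this in enlarged crops.

Run:
```python
import cv2,numpy as np
t=cv2.imread("pics/top0.png"); s=cv2.imread("pics/scene0.png")
c=lambda im,x0,y0,w,h,k:cv2.resize(im[y0:y0+h,x0:x0+w],None,fx=k,fy=k,interpolation=cv2.INTER_CUBIC)
a=c(t,290,170,180,110,4)
cv2.imwrite("pics/c1.png",a)
b=np.hstack([c(t,190,140,65,75,6),c(s,175,175,66,75,6)])
cv2.imwrite("pics/c2.png",b)
cv2.imwrite("pics/c3.png",c(s,280,145,140,95,5))
```

```text
(no output)
```

View pics/c1.png

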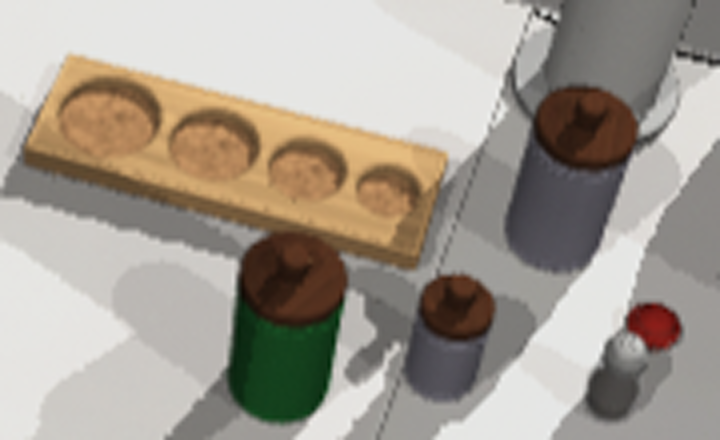

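View pics/c2.png

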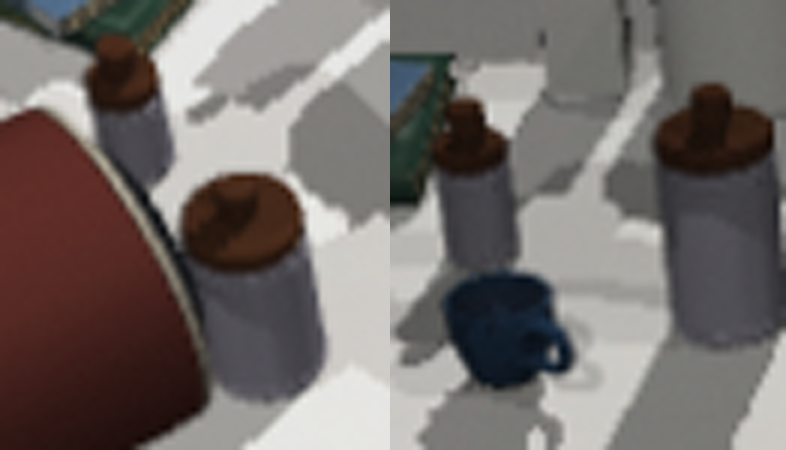

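View pics/c3.png

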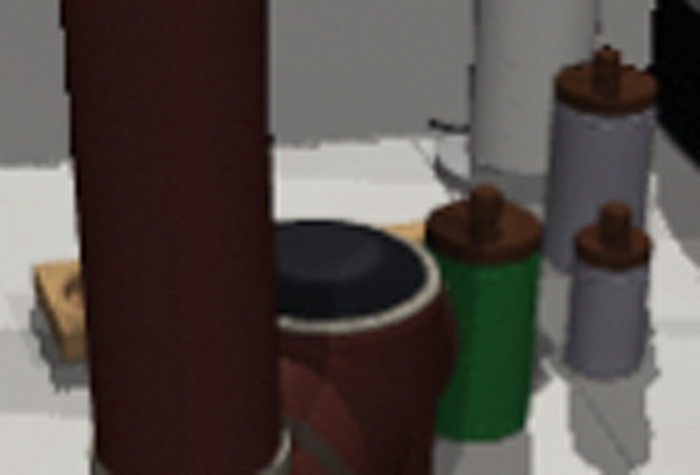

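Naming the candidates. The grey ones are XL at top (437,195), medium at top (405,241), small at top (209,147) and large at top (230,174). The green one at top (362,232) is shaped like the XL and isn't meant. Next I'll triangulate.

```bash
cat > h.py <<'E'
import numpy as np,cv2
from scipy.spatial.transform import Rotation as R
from bench import ctrl
def quat(s): q=s["orientation"]; return R.from_quat([q[1],q[2],q[3],q[0]])
def wpose(s,d):
    T=np.eye(4);T[:3,:3]=quat(s).as_matrix();T[:3,3]=s["ee_pos"];return T@d["hand_eye"]
def ray(d,T,uv):
    p=cv2.undistortPoints(np.array([[uv]],float),d["mtx"],d["distortion"])[0,0]
    v=T[:3,:3]@np.array([p[0],-p[1],-1]);return T[:3,3],v/np.linalg.norm(v)
def atz(r,z): return r[0]+r[1]*(z-r[0][2])/r[1][2]
def tri(rs):
    A=sum(np.eye(3)-np.outer(v,v) for o,v in rs);b=sum((np.eye(3)-np.outer(v,v))@o for o,v in rs)
    p=np.linalg.solve(A,b);return p,[np.linalg.norm(np.cross(v,p-o)) for o,v in rs]
def proj(d,T,P):
    P=np.atleast_2d(P);c=(P-T[:3,3])@T[:3,:3];c=c*[1,-1,-1]
    return cv2.projectPoints(c,np.zeros(3),np.zeros(3),d["mtx"],d["distortion"])[0][:,0]
E
python3 - <<'E'
from h import *
np.set_printoptions(precision=4,suppress=True)
t=ctrl.read_camera("top");s=ctrl.read_camera("scene")
rt=lambda u,v,x,y,k:ray(t,t["pose"],((u+.5)/k+x-.5,(v+.5)/k+y-.5))
rs=lambda u,v,x,y,k:ray(s,s["pose"],((u+.5)/k+x-.5,(v+.5)/k+y-.5))
O={"S":(rt(117,45,190,140,6),rs(76,105,175,175,6),.104),"L":(rt(238,200,190,140,6),rs(321,91,175,175,6),.154),
"M":(rt(462,285,290,170,4),rs(615,208,280,145,5),.129),"XL":(rt(590,101,290,170,4),rs(608,53,280,145,5),.179)}
for k,(a,b,z) in O.items(): print(k,*tri([a,b]),atz(a,z),atz(b,z),np.linalg.norm(atz(a,z)[:2]))
for k,uv in {"XL":(110,118),"L":(214,145),"M":(307,170),"S":(388,190)}.items():print("well",k,atz(rt(*uv,290,170,4),.03))
for k,uv in {"c1":(68,57),"c2":(445,152),"c3":(26,152),"c4":(415,258)}.items():print(k,atz(rt(*uv,290,170,4),.03))
print("cup",atz(rs(112,335,175,175,6),.0), "salt", atz(rt(612,400,290,170,4),0),"green",atz(rt(293,255,290,170,4),.179))
E
```

```text
S [0.5488 0.4479 0.1054] [np.float64(0.000517582348103186), np.float64(0.0005175823481033025)] [0.5496 0.4482 0.104 ] [0.5526 0.4486 0.104 ] 0.7091728824906224
L [0.4288 0.2947 0.1561] [np.float64(0.0037897979678285843), np.float64(0.0037897979678284542)] [0.4275 0.2917 0.154 ] [0.4392 0.2976 0.154 ] 0.5175363329223864
M [ 0.4013 -0.3216  0.1306] [np.float64(0.0005516488950054828), np.float64(0.0005516488950054204)] [ 0.402 -0.322  0.129] [ 0.4052 -0.3227  0.129 ] 0.5150530889800687
XL [ 0.5706 -0.3714  0.1815] [np.float64(0.001122396167494723), np.float64(0.001122396167494882)] [ 0.5739 -0.3706  0.179 ] [ 0.5749 -0.3742  0.179 ] 0.6831038195613224
well XL [0.5284 0.0174 0.03  ]
well L [ 0.5345 -0.0776  0.03  ]
well M [ 0.539  -0.1612  0.03  ]
well S [ 0.5447 -0.2322  0.03  ]
c1 [0.58  0.079 0.03 ]
c2 [ 0.6033 -0.266   0.03  ]
c3 [0.4656 0.0703 0.03  ]
c4 [ 0.485  -0.2737  0.03  ]
cup [0.449  0.4346 0.    ] salt [ 0.4321 -0.4586  0.    ] green [ 0.3447 -0.2015  0.179 ]
```

```bash
cat >> h.py <<'E'
from scipy.optimize import minimize
A=np.linspace(0,2*np.pi,48,endpoint=False)
circ=lambda x,y,r,z:np.c_[x+r*np.cos(A),y+r*np.sin(A),np.full(48,z)]
SZ={"S":(.046,.08),"M":(.058,.105),"L":(.07,.13),"XL":(.082,.155)}
def hullmask(d,T,sets,k=4):
    m=np.zeros((400*k,640*k),np.uint8)
    for P in sets:
        q=cv2.convexHull(((proj(d,T,P)+.5)*k-.5).astype(np.float32)).round().astype(int);cv2.fillConvexPoly(m,q,1)
    return cv2.resize(m.astype(np.float32),(640,400),interpolation=cv2.INTER_AREA)
def iou(a,b): return np.minimum(a,b).sum()/np.maximum(a,b).sum()
def comp(mask,T,d,P):
    "component of mask nearest the projected point"
    n,l=cv2.connectedComponents(mask.astype(np.uint8))
    u=proj(d,T,P)[0];yy,xx=np.nonzero(mask);i=np.argmin((xx-u[0])**2+(yy-u[1])**2);return (l==l[yy[i],xx[i]]).astype(np.float32)
def brown(im):
    h=cv2.cvtColor(im,cv2.COLOR_RGB2HSV);return (h[...,0]<14)&(h[...,1]>100)&(h[...,2]<130)&(h[...,2]>20)
def fitcan(views,k,xy,z0=0):
    w,h=SZ[k]
    ms=[comp(brown(d["img"]),T,d,[*xy,z0+h]) for d,T in views]
    def f(p):
        x,y,t,dz=p
        h1=h+z0+dz
        S=[np.r_[circ(x,y,w/2,h1),circ(x,y,w/2,h1-t)],np.r_[circ(x,y,.012,h1),circ(x,y,.012,h1+.024)]]
        return -np.mean([iou(m,hullmask(d,T,S)) for m,(d,T) in zip(ms,views)])+5*dz*dz/.01
    r=minimize(f,[*xy,.012,0],method="Nelder-Mead",options=dict(initial_simplex=np.array([*xy,.012,0])+np.r_[np.zeros((1,4)),np.diag([.012,.012,.006,.006])],xatol=1e-4,fatol=1e-4))
    return r.x,r.fun
def look(name="wrist"):
    s=ctrl.state();d=ctrl.read_camera(name);return d,(wpose(s,d) if name=="wrist" else d["pose"])
E
python3 -m jog '[{"travel":[-1,0,0],"delta_rot":[0,0,-0.0646],"gripper":0},{"travel":[-1,0,0],"delta_rot":[0,0,-0.0646],"gripper":0},{"travel":[-1,0,0],"delta_rot":[0,0,-0.0646],"gripper":0},{"travel":[-1,0,0],"delta_rot":[0,0,-0.0646],"gripper":0},{"travel":[-1,0,0],"delta_rot":[0,0,-0.0646],"gripper":0}]'
cat > see.py <<'E'
import sys,pickle
from h import *
np.set_printoptions(precision=4,suppress=True)
v=look();pickle.dump(v,open(f"v{sys.argv[1]}.pkl","wb"));cv2.imwrite(f"pics/w{sys.argv[1]}.png",v[0]["img"][:,:,::-1])
E
python3 see.py 1
python3 - <<'E'
import pickle
from h import *
v=[pickle.load(open("v1.pkl","rb"))]
t=look("top")
for k,xy in (("S",(.549,.448)),("L",(.43,.294))):
  print(k,fitcan(v,k,xy),fitcan([t],k,xy))
for k,xy in (("M",(.402,-.322)),("XL",(.573,-.371))): print(k,fitcan([t],k,xy))
E
```

```text
t: 0.75
ee_pos: [0.3855, 0.5143, 0.231]
orientation: [-0.0, 0.002, 1.0, -0.0]
force: [0.4, -0.6, 0.4]
grip_width: 0.0854
finger_force: 0.0
S (array([ 0.5459536 ,  0.45033223,  0.00171184, -0.00177602]), np.float64(-0.7263869183960061)) (array([ 5.46021856e-01,  4.46805663e-01,  1.00265536e-03, -3.02755146e-04]), np.float64(-0.8136690911353294))
L (array([ 0.43791461,  0.29842247,  0.00560908, -0.00284217]), np.float64(-0.876204741847394)) (array([0.43181449, 0.29626365, 0.00141113, 0.00136524]), np.float64(-0.9069536119220813))
M (array([ 3.97434336e-01, -3.21968139e-01,  1.77082336e-04,  4.51129753e-04]), np.float64(-0.9232531050934938))
XL (array([ 5.70016721e-01, -3.73380758e-01,  5.61742880e-04, -1.77579420e-03]), np.float64(-0.9384943238296204))
```

View pics/w1.png

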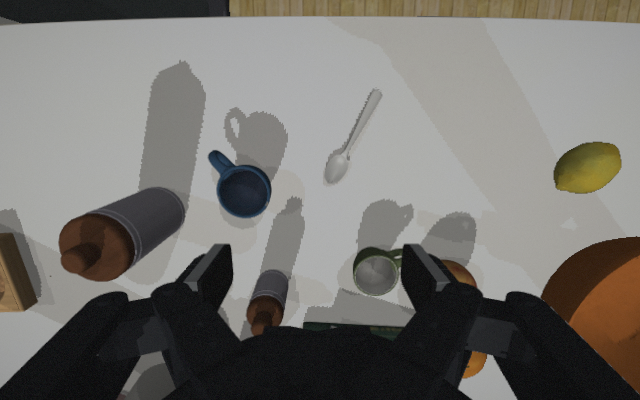

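The wrist view shows the large canister's lid at (97,245), the small canister's lid at (265,312), which the gripper partly hides, the cup at (243,190), and the end of the plinth at the left edge. I'll move over the small canister.

```bash
python3 -m jog '[{"travel":[-1,-0.435,0.333],"delta_rot":[0,0,0],"gripper":0},{"travel":[-1,-0.435,0.333],"delta_rot":[0,0,0],"gripper":0},{"travel":[-1,-0.435,0.333],"delta_rot":[0,0,0],"gripper":0},{"travel":[-1,-0.435,0.333],"delta_rot":[0,0,0],"gripper":0},{"travel":[-1,-0.435,0.333],"delta_rot":[0,0,0],"gripper":0}]'
python3 see.py 2
python3 - <<'E'
import pickle
from h import *
v=[pickle.load(open("v2.pkl","rb"))]
t=look("top");s=look("scene")
for k,xy in (("S",(.549,.448)),("L",(.43,.294))):
  print(k,[fitcan([w],k,xy) for w in (v[0],t,s)])
v=v[0]; m=brown(v[0]["img"]); im=v[0]["img"].copy(); im[m]=im[m]//2+[0,100,0]
cv2.imwrite("pics/m2.png",np.hstack([im])[:,:,::-1])
E
```

```text
t: 1.35
ee_pos: [0.5349, 0.449, 0.1794]
orientation: [-0.001, 0.001, 1.0, -0.001]
force: [-0.0, 0.1, 1.0]
grip_width: 0.0853
finger_force: 0.0
S [(array([ 5.49553031e-01,  4.49264153e-01,  1.62326763e-04, -5.05130906e-03]), np.float64(-0.917889809593808)), (array([ 0.66541549,  0.66222066,  0.37292831, -0.00168321]), np.float64(-0.09951877010108047)), (array([ 5.45228247e-01,  4.50595067e-01,  5.60950238e-03, -1.96324305e-04]), np.float64(-0.8693965480285601))]
L [(array([ 0.43805162,  0.29819446,  0.00570119, -0.00276599]), np.float64(-0.9139409907808236)), (array([ 0.4339915 ,  0.29655453,  0.00341802, -0.00087984]), np.float64(-0.9017620248963392)), (array([ 4.34314575e-01,  2.99501503e-01,  6.55657259e-03, -1.32063661e-05]), np.float64(-0.8876139245604729))]
```

View pics/m2.png

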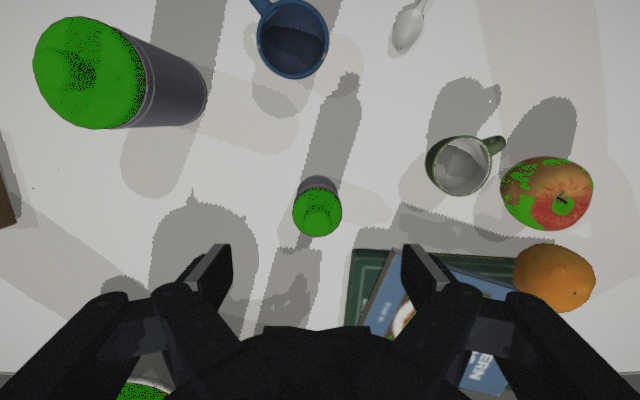

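```bash
python3 -m jog '[{"travel":[-0.084,0,0.2],"delta_rot":[0,0,0],"gripper":0},{"travel":[-0.084,0,0.4],"delta_rot":[0,0,0],"gripper":0},{"travel":[-0.084,0,0.55],"delta_rot":[0,0,0],"gripper":0},{"travel":[-0.084,0,0.62],"delta_rot":[0,0,0],"gripper":0},{"travel":[-0.084,0,0.645],"delta_rot":[0,0,0],"gripper":0}]' 40
python3 see.py 3
python3 - <<'E'
import pickle
from h import *
v=[pickle.load(open("v3.pkl","rb"))]; print(fitcan(v,"S",(.547,.449)))
E
```

```text
t: 2.0
ee_pos: [0.5455, 0.4506, 0.0839]
orientation: [-0.001, -0.001, 1.0, -0.0]
force: [-0.2, -1.2, -0.0]
grip_width: 0.0856
finger_force: 0.0
(array([ 0.55079265,  0.44929799,  0.00632376, -0.00467485]), np.float64(-0.9135736373255675))
```

View pics/w3.png

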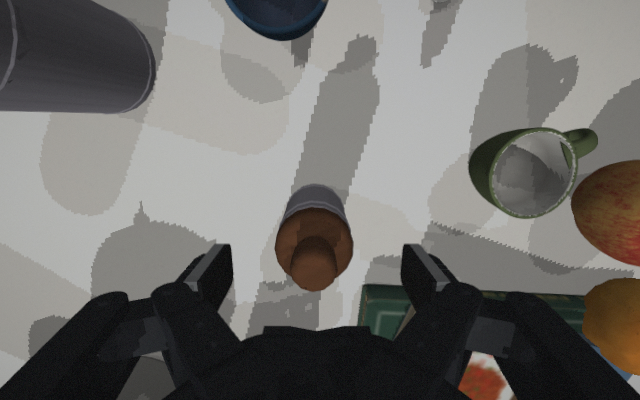

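The knob, at (315,262), is centred between the fingers. Closing now.

```bash
python3 -m jog '[{"travel":[-0.007,0,0],"delta_rot":[0,0,0],"gripper":1},{"travel":[-0.007,0,0],"delta_rot":[0,0,0],"gripper":1},{"travel":[-0.007,0,0],"delta_rot":[0,0,0],"gripper":1},{"travel":[-0.007,0,0],"delta_rot":[0,0,0],"gripper":1},{"travel":[-0.007,0,0],"delta_rot":[0,0,0],"gripper":1}]' 40
python3 -m jog '[{"travel":[0,0,0],"delta_rot":[0,0,0],"gripper":1},{"travel":[0,0,0],"delta_rot":[0,0,0],"gripper":1},{"travel":[0,0,0],"delta_rot":[0,0,0],"gripper":1},{"travel":[0,0,-0.05],"delta_rot":[0,0,0],"gripper":1},{"travel":[0,0,-0.1],"delta_rot":[0,0,0],"gripper":1}]'
python3 -m jog '[{"travel":[0,0,-0.2],"delta_rot":[0,0,0],"gripper":1},{"travel":[0,0,-0.4],"delta_rot":[0,0,0],"gripper":1},{"travel":[0,0,-0.6],"delta_rot":[0,0,0],"gripper":1},{"travel":[0,0,-0.8],"delta_rot":[0,0,0],"gripper":1},{"travel":[0,0,-0.8],"delta_rot":[0,0,0],"gripper":1}]'
python3 see.py 4
python3 - <<'E'
import pickle
from h import *
v=[pickle.load(open("v4.pkl","rb"))]; s=ctrl.state();p=s["ee_pos"];print(p); z0=p[2]-.083; 
print(fitcan(v,"S",p[:2],z0),fitcan([look("top")],"S",p[:2],z0),fitcan([look("scene")],"S",p[:2],z0))
E
```

```text
t: 2.55
ee_pos: [0.5487, 0.4499, 0.0856]
orientation: [0.001, 0.0, 1.0, 0.0]
force: [-1.1, -0.3, 3.7]
grip_width: 0.0228
finger_force: 39.1
t: 3.05
ee_pos: [0.5473, 0.4494, 0.0985]
orientation: [-0.001, -0.0, 1.0, -0.001]
force: [-0.4, 0.6, -1.8]
grip_width: 0.0224
finger_force: 39.3
t: 3.55
ee_pos: [0.5503, 0.4514, 0.2263]
orientation: [0.004, -0.0, 1.0, 0.003]
force: [0.5, -0.0, 0.2]
grip_width: 0.0224
finger_force: 39.4
[0.54926823 0.45067104 0.22298655]
(array([ 0.55290538,  0.45141318,  0.00725841, -0.00506561]), np.float64(-0.7396227240346263)) (array([0.3567091 , 0.75270874, 0.34068992, 0.00120782]), np.float64(-0.11935126954985378)) (array([ 0.55794834,  0.45073428,  0.00766586, -0.01004703]), np.float64(-0.7808799144251376))
```

```bash
python3 -m jog '[{"travel":[-0.1,-0.33,-0.1],"delta_rot":[0,0,0],"gripper":1},{"travel":[-0.2,-0.66,-0.1],"delta_rot":[0,0,0],"gripper":1},{"travel":[-0.3,-1,-0.1],"delta_rot":[0,0,0],"gripper":1},{"travel":[-0.3,-1,-0.1],"delta_rot":[0,0,0],"gripper":1}]'
python3 -m jog '[{"travel":[0,-0.33,0],"delta_rot":[0,0,0],"gripper":1},{"travel":[0,-0.66,0],"delta_rot":[0,0,0],"gripper":1},{"travel":[0,-1,0],"delta_rot":[0,0,0],"gripper":1},{"travel":[0,-1,0],"delta_rot":[0,0,0],"gripper":1}]'
python3 -m jog '[{"travel":[0,-0.33,0],"delta_rot":[0,0,0],"gripper":1},{"travel":[0,-0.66,0],"delta_rot":[0,0,0],"gripper":1},{"travel":[0,-0.7,0],"delta_rot":[0,0,0],"gripper":1},{"travel":[0,-0.7,0],"delta_rot":[0,0,0],"gripper":1},{"travel":[0,-0.7,0],"delta_rot":[0,0,0],"gripper":1}]'
python3 see.py 5
```

```text
t: 4.1
ee_pos: [0.5935, 0.2948, 0.2316]
orientation: [-0.002, 0.002, 1.0, -0.002]
force: [-0.2, 0.2, -2.2]
grip_width: 0.0225
finger_force: 39.7
t: 4.5
ee_pos: [0.5923, 0.1451, 0.232]
orientation: [-0.002, 0.003, 1.0, -0.001]
force: [0.5, 0.1, -0.7]
grip_width: 0.0221
finger_force: 40.0
t: 5.0
ee_pos: [0.5928, 0.0462, 0.2334]
orientation: [-0.001, -0.001, 1.0, 0.001]
force: [0.1, 1.4, -1.5]
grip_width: 0.0223
finger_force: 40.2
```

View pics/w5.png

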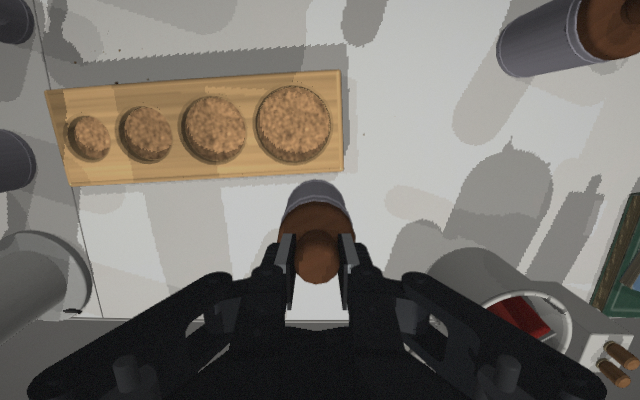

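The wrist view shows the whole plinth, with well centres at about S (89,137), M (146,134), L (213,129) and XL (293,123). The small canister hangs straight in the fingers.

```bash
cat >> h.py <<'E'
def fitboard(views,p0=(.536,-.1,1.63)):
    ms=[]
    for d,T in views:
        h=cv2.cvtColor(d["img"],cv2.COLOR_RGB2HSV);m=(h[...,0]>6)&(h[...,0]<24)&(h[...,1]>70)&(h[...,2]>75)
        c=comp(m,T,d,[p0[0],p0[1]-.02,.03]).astype(np.uint8)
        cs,_=cv2.findContours(c,cv2.RETR_EXTERNAL,cv2.CHAIN_APPROX_NONE);o=np.zeros_like(c);cv2.drawContours(o,cs,-1,1,-1);ms.append(o.astype(np.float32))
    def f(p):
        x,y,a,dz=p;u=np.array([np.cos(a),np.sin(a)]);w=np.array([-u[1],u[0]])
        P=np.array([[*(np.array([x,y])+i*.176*u+j*.059*w),z] for i in(-1,1) for j in(-1,1) for z in(0,.03+dz)])
        return -np.mean([iou(m,hullmask(d,T,[P])) for m,(d,T) in zip(ms,views)])
    p=np.array([*p0,0]);r=minimize(f,p,method="Nelder-Mead",options=dict(initial_simplex=p+np.r_[np.zeros((1,4)),np.diag([.01,.01,.03,.006])],xatol=1e-4,fatol=1e-4))
    return r.x,r.fun
def wells(p):
    return {k:np.array([p[0]+o*np.cos(p[2]),p[1]+o*np.sin(p[2])]).round(4) for k,o in dict(S=-.135,M=-.063,L=.021,XL=.117).items()}
E
python3 - <<'E'
import pickle
from h import *
v=pickle.load(open("v5.pkl","rb"))
for w in ([v],[look("top")]):
  r=fitboard(w);print(r,wells(r[0]))
for k,uv in dict(S=(89,137),M=(146,134),L=(213,129),XL=(293,123)).items(): print(k,atz(ray(*v,uv),.018)[:2])
p=ctrl.state()["ee_pos"];print(p,fitcan([v],"S",p[:2],p[2]-.084))
E
```

```text
(array([ 0.53732547, -0.09905628,  1.62790753, -0.00164671]), np.float64(-0.9919053912162781)) {'S': array([ 0.545 , -0.2338]), 'M': array([ 0.5409, -0.162 ]), 'L': array([ 0.5361, -0.0781]), 'XL': array([0.5306, 0.0178])}
(array([ 0.54300271, -0.09507154,  1.62618298, -0.01129511]), np.float64(-0.9185130000114441)) {'S': array([ 0.5505, -0.2299]), 'M': array([ 0.5465, -0.158 ]), 'L': array([ 0.5418, -0.0741]), 'XL': array([0.5365, 0.0217])}
S [ 0.54518615 -0.24015524]
M [ 0.54204042 -0.16585816]
L [ 0.5363577  -0.08092194]
XL [0.52927142 0.01795962]
[0.59301209 0.04652096 0.23393222] (array([ 0.59342228,  0.04644886,  0.00333093, -0.00462077]), np.float64(-0.718036129002994))
```

```bash
python3 -m jog '[{"travel":[0.1,-0.33,0],"delta_rot":[0,0,0],"gripper":1},{"travel":[0.2,-0.66,0],"delta_rot":[0,0,0],"gripper":1},{"travel":[0.3,-1,0],"delta_rot":[0,0,0],"gripper":1},{"travel":[0.32,-1,0],"delta_rot":[0,0,0],"gripper":1}]'
python3 -m jog '[{"travel":[0,-0.33,0],"delta_rot":[0,0,0],"gripper":1},{"travel":[0,-0.66,0],"delta_rot":[0,0,0],"gripper":1},{"travel":[0,-0.867,0.2],"delta_rot":[0,0,0],"gripper":1},{"travel":[0,-0.867,0.4],"delta_rot":[0,0,0],"gripper":1},{"travel":[0,-0.867,0.4],"delta_rot":[0,0,0],"gripper":1}]'
python3 see.py 6;  python3 - <<'E'
import pickle
from h import *
v=pickle.load(open("v6.pkl","rb"))
ps=[ctrl.state()["ee_pos"]]
for _ in range(2): look("top"); ps.append(ctrl.state()["ee_pos"])
p=np.mean(ps,0);print(p,fitcan([v],"S",p[:2],p[2]-.084))
for k,xy in (("M",(.4,-.322)),("XL",(.572,-.372))): print(k,fitcan([v],k,xy))
E
```

```text
t: 5.5
ee_pos: [0.5445, -0.1079, 0.2346]
orientation: [-0.0, 0.002, 1.0, -0.001]
force: [-0.4, 0.1, -0.2]
grip_width: 0.0224
finger_force: 40.4
t: 6.0
ee_pos: [0.5429, -0.233, 0.169]
orientation: [-0.004, -0.0, 1.0, 0.003]
force: [-0.7, 1.1, -2.7]
grip_width: 0.0222
finger_force: 40.5
[ 0.54533629 -0.2336834   0.17393813] (array([ 5.41816547e-01, -2.32849488e-01, -2.41313666e-05, -6.16368639e-03]), np.float64(-0.696835168759822))
M (array([ 0.40330168, -0.32205219,  0.00437775, -0.00150528]), np.float64(-0.9576465868039696))
XL (array([ 0.57477485, -0.37643086,  0.00984931, -0.0030767 ]), np.float64(-0.9129262375137649))
```

View pics/w6.png

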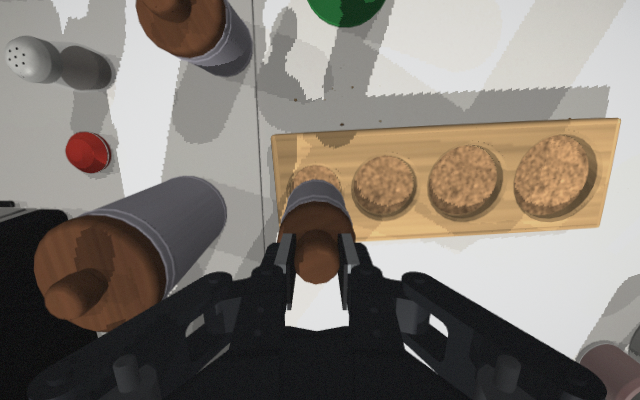

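The small canister hangs in front of its well, which is at (313,190) and partly hidden behind it. Descending.

```bash
python3 -m jog '[{"travel":[0,0,0.13],"delta_rot":[0,0,0],"gripper":1},{"travel":[0,0,0.26],"delta_rot":[0,0,0],"gripper":1},{"travel":[0,0,0.33],"delta_rot":[0,0,0],"gripper":1},{"travel":[0,0,0.37],"delta_rot":[0,0,0],"gripper":1},{"travel":[0,0,0.4],"delta_rot":[0,0,0],"gripper":1}]'
python3 -m jog '[{"travel":[0,0,0.015],"delta_rot":[0,0,0],"gripper":1},{"travel":[0,0,0.03],"delta_rot":[0,0,0],"gripper":1},{"travel":[0,0,0.045],"delta_rot":[0,0,0],"gripper":1},{"travel":[0,0,0.06],"delta_rot":[0,0,0],"gripper":1},{"travel":[0,0,0.06],"delta_rot":[0,0,0],"gripper":1}]'
for i in 1 2 3; do python3 -c "
from bench import ctrl
s=ctrl.state();print(s['ee_pos'],s['force']);ctrl.read_camera('top')"; done
```

```text
t: 6.65
ee_pos: [0.546, -0.2351, 0.1155]
orientation: [0.001, -0.0, 1.0, -0.0]
force: [-0.3, 0.2, -0.7]
grip_width: 0.0224
finger_force: 40.5
t: 7.15
ee_pos: [0.5451, -0.2352, 0.1053]
orientation: [-0.0, -0.0, 1.0, 0.0]
force: [-1.4, 0.5, -0.8]
grip_width: 0.0224
finger_force: 40.5
[ 0.54505863 -0.23522008  0.10529744] [-1.35188516  0.51300385 -0.76434539]
[ 0.5451616  -0.23526625  0.10548265] [ 0.34988284 -0.44977597 -1.80874412]
[ 0.54520373 -0.23530456  0.10556665] [-0.32142338  0.08794488 -1.0950127 ]
```

```bash
python3 -m jog '[{"travel":[0,0,0.005],"delta_rot":[0,0,0],"gripper":1},{"travel":[0,0,0.01],"delta_rot":[0,0,0],"gripper":1},{"travel":[0,0,0.014],"delta_rot":[0,0,0],"gripper":1},{"travel":[0,0,0.014],"delta_rot":[0,0,0],"gripper":1}]'
python3 -m jog '[{"travel":[0,0,0.004],"delta_rot":[0,0,0],"gripper":1},{"travel":[0,0,0.008],"delta_rot":[0,0,0],"gripper":1},{"travel":[0,0,0.008],"delta_rot":[0,0,0],"gripper":1}]'
```

```text
t: 7.7
ee_pos: [0.5453, -0.2353, 0.1036]
orientation: [0.0, -0.0, 1.0, -0.0]
force: [1.3, -0.4, -0.5]
grip_width: 0.0221
finger_force: 40.6
t: 8.0
ee_pos: [0.5458, -0.2356, 0.1036]
orientation: [0.001, -0.0, 1.0, -0.0]
force: [-0.9, 0.5, 4.8]
grip_width: 0.0224
finger_force: 41.1
```

```bash
python3 -m jog '[{"travel":[0,0,0],"delta_rot":[0,0,0],"gripper":0.5},{"travel":[0,0,0],"delta_rot":[0,0,0],"gripper":0.3},{"travel":[0,0,0],"delta_rot":[0,0,0],"gripper":0},{"travel":[0,0,0],"delta_rot":[0,0,0],"gripper":0},{"travel":[0,0,-0.05],"delta_rot":[0,0,0],"gripper":0}]'
python3 -m jog '[{"travel":[0,0,-0.3],"delta_rot":[0,0,0],"gripper":0},{"travel":[0,0,-0.6],"delta_rot":[0,0,0],"gripper":0},{"travel":[0,0,-0.9],"delta_rot":[0,0,0],"gripper":0},{"travel":[0,0,-0.9],"delta_rot":[0,0,0],"gripper":0}]'
python3 see.py 7
python3 - <<'E'
import pickle
from h import *
v=pickle.load(open("v7.pkl","rb"));t=look("top")
print(fitcan([v],"S",(.545,-.235),.018),fitcan([t],"S",(.545,-.235),.018),fitcan([v],"M",(.402,-.322)))
E
```

```text
t: 8.5
ee_pos: [0.5443, -0.2347, 0.1085]
orientation: [-0.001, -0.0, 1.0, 0.001]
force: [0.3, -0.3, 0.0]
grip_width: 0.0855
finger_force: 0.0
t: 8.9
ee_pos: [0.5487, -0.2373, 0.2549]
orientation: [0.007, -0.0, 1.0, -0.004]
force: [0.2, -0.1, 1.0]
grip_width: 0.0855
finger_force: 0.0
(array([ 5.47034086e-01, -2.36423630e-01,  8.16971414e-05, -5.01907669e-03]), np.float64(-0.9008356618011921)) (array([ 5.41446460e-01, -2.35699773e-01,  1.34918113e-04, -8.11364785e-04]), np.float64(-0.9162259502324374)) (array([ 4.03731515e-01, -3.21870715e-01,  2.07282055e-04, -1.90497709e-03]), np.float64(-0.9443444766944238))
```

```bash
python3 -m jog '[{"travel":[0.3,-0.2,0],"delta_rot":[0,0,0],"gripper":0},{"travel":[0.6,-0.4,0],"delta_rot":[0,0,0],"gripper":0},{"travel":[0.95,-0.58,0],"delta_rot":[0,0,0],"gripper":0},{"travel":[0.95,-0.58,0.3],"delta_rot":[0,0,0],"gripper":0},{"travel":[0.95,-0.58,0.3],"delta_rot":[0,0,0],"gripper":0}]'
python3 see.py 8
python3 - <<'E'
import pickle
from h import *
v=pickle.load(open("v8.pkl","rb"));w=pickle.load(open("v6.pkl","rb"))
look("top");s=ctrl.state();print(s["ee_pos"],fitcan([v],"M",(.402,-.322)),fitcan([w,v],"M",(.402,-.322)))
E
```

```text
t: 9.5
ee_pos: [0.3974, -0.3195, 0.1911]
orientation: [-0.005, 0.002, 1.0, 0.005]
force: [1.0, 1.2, -1.9]
grip_width: 0.0855
finger_force: 0.0
[ 0.40175253 -0.321173    0.19745688] (array([ 4.03161736e-01, -3.23619604e-01,  1.07959782e-04, -4.90233527e-03]), np.float64(-0.95299014432573)) (array([ 0.40314919, -0.32304702,  0.00282032, -0.00392406]), np.float64(-0.9475399170241248))
```

```bash
python3 -m jog '[{"travel":[0,-0.008,0.2],"delta_rot":[0,0,0],"gripper":0},{"travel":[0,-0.008,0.4],"delta_rot":[0,0,0],"gripper":0},{"travel":[0,-0.008,0.52],"delta_rot":[0,0,0],"gripper":0},{"travel":[0,-0.008,0.58],"delta_rot":[0,0,0],"gripper":0},{"travel":[0,-0.008,0.58],"delta_rot":[0,0,0],"gripper":0}]'
python3 -m jog '[{"travel":[0,0,0],"delta_rot":[0,0,0],"gripper":1},{"travel":[0,0,0],"delta_rot":[0,0,0],"gripper":1},{"travel":[0,0,0],"delta_rot":[0,0,0],"gripper":1},{"travel":[0,0,0],"delta_rot":[0,0,0],"gripper":1},{"travel":[0,0,0],"delta_rot":[0,0,0],"gripper":1}]' 50
python3 -m jog '[{"travel":[0,0,0],"delta_rot":[0,0,0],"gripper":1},{"travel":[0,0,0],"delta_rot":[0,0,0],"gripper":1}]'
```

```text
t: 10.1
ee_pos: [0.4036, -0.323, 0.1127]
orientation: [-0.0, -0.001, 1.0, 0.0]
force: [0.1, 0.9, 0.4]
grip_width: 0.0855
finger_force: 0.0
t: 10.6
ee_pos: [0.4032, -0.324, 0.1139]
orientation: [0.001, 0.0, 1.0, -0.001]
force: [1.0, 0.5, 3.3]
grip_width: 0.0219
finger_force: 49.2
t: 10.8
ee_pos: [0.4033, -0.324, 0.1138]
orientation: [0.001, 0.0, 1.0, -0.001]
force: [0.9, 0.4, 5.7]
grip_width: 0.0216
finger_force: 49.3
```

```bash
python3 -m jog '[{"travel":[0,0,-0.05],"delta_rot":[0,0,0],"gripper":1},{"travel":[0,0,-0.3],"delta_rot":[0,0,0],"gripper":1},{"travel":[0,0,-0.6],"delta_rot":[0,0,0],"gripper":1},{"travel":[0,0,-0.9],"delta_rot":[0,0,0],"gripper":1},{"travel":[0,0,-1],"delta_rot":[0,0,0],"gripper":1}]'
python3 -m jog '[{"travel":[-0.2,0.2,0],"delta_rot":[0,0,0],"gripper":1},{"travel":[-0.4,0.4,0],"delta_rot":[0,0,0],"gripper":1},{"travel":[-0.65,0.7,0],"delta_rot":[0,0,0],"gripper":1},{"travel":[-0.92,1,0],"delta_rot":[0,0,0],"gripper":1},{"travel":[-0.92,1,0],"delta_rot":[0,0,0],"gripper":1}]'
python3 -m jog '[{"travel":[0,0.07,0],"delta_rot":[0,0,0],"gripper":1},{"travel":[0,0.07,0],"delta_rot":[0,0,0],"gripper":1},{"travel":[0,0.07,0],"delta_rot":[0,0,0],"gripper":1}]'
python3 see.py 9
python3 - <<'E'
import pickle
from h import *
v=pickle.load(open("v9.pkl","rb"));look("top");p=ctrl.state()["ee_pos"]
print(p,fitcan([v],"M",p[:2],p[2]-.1138),fitboard([v]), fitcan([look("scene")],"M",p[:2],p[2]-.1138))
E
```

```text
t: 11.3
ee_pos: [0.4039, -0.3248, 0.2682]
orientation: [0.003, -0.0, 1.0, -0.003]
force: [0.3, 0.7, -0.5]
grip_width: 0.0218
finger_force: 49.5
t: 11.8
ee_pos: [0.5417, -0.1699, 0.2605]
orientation: [-0.001, -0.002, 1.0, 0.001]
force: [0.2, -1.0, -2.2]
grip_width: 0.0218
finger_force: 49.6
t: 12.1
ee_pos: [0.5398, -0.1634, 0.2619]
orientation: [-0.001, 0.0, 1.0, 0.0]
force: [-0.2, -0.7, -2.0]
grip_width: 0.0219
finger_force: 49.6
[ 0.5399478  -0.16399637  0.26249383] (array([ 0.53902394, -0.16304839,  0.00104005, -0.00429723]), np.float64(-0.7191354477459773)) (array([ 0.53786648, -0.09825358,  1.62692302, -0.0028481 ]), np.float64(-0.8522494435310364)) (array([ 5.38094874e-01, -1.62181296e-01,  7.11061585e-03, -3.97456905e-04]), np.float64(-0.8384797474677113))
```

View pics/w9.png

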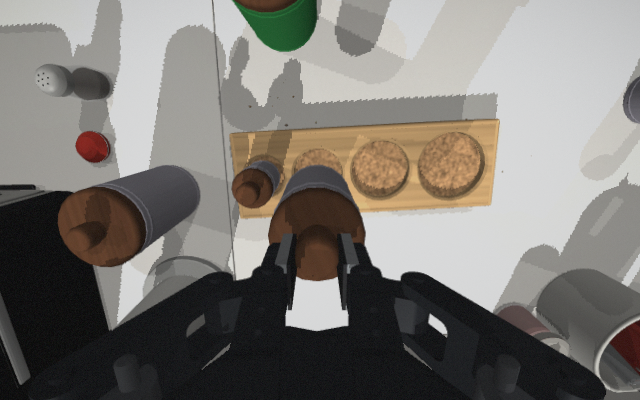

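The small canister stands upright in its well at (256,184), and the medium hangs in front of well M at (318,165).

```bash
python3 -m jog '[{"travel":[-0.01,0.008,0.25],"delta_rot":[0,0,0],"gripper":1},{"travel":[-0.01,0.008,0.5],"delta_rot":[0,0,0],"gripper":1},{"travel":[-0.01,0.008,0.65],"delta_rot":[0,0,0],"gripper":1},{"travel":[-0.01,0.008,0.75],"delta_rot":[0,0,0],"gripper":1},{"travel":[-0.01,0.008,0.78],"delta_rot":[0,0,0],"gripper":1}]'
python3 -m jog '[{"travel":[0,0,0.015],"delta_rot":[0,0,0],"gripper":1},{"travel":[0,0,0.03],"delta_rot":[0,0,0],"gripper":1},{"travel":[0,0,0.045],"delta_rot":[0,0,0],"gripper":1},{"travel":[0,0,0.06],"delta_rot":[0,0,0],"gripper":1},{"travel":[0,0,0.06],"delta_rot":[0,0,0],"gripper":1}]'
python3 -m jog '[{"travel":[0,0,0.005],"delta_rot":[0,0,0],"gripper":1},{"travel":[0,0,0.01],"delta_rot":[0,0,0],"gripper":1},{"travel":[0,0,0.01],"delta_rot":[0,0,0],"gripper":1}]'
```

```text
t: 12.75
ee_pos: [0.5411, -0.162, 0.144]
orientation: [-0.001, 0.0, 1.0, 0.001]
force: [0.1, -0.3, -2.3]
grip_width: 0.0219
finger_force: 49.5
t: 13.25
ee_pos: [0.5423, -0.1618, 0.137]
orientation: [0.0, -0.0, 1.0, -0.0]
force: [-0.9, -0.5, -2.2]
grip_width: 0.0219
finger_force: 49.5
t: 13.55
ee_pos: [0.5422, -0.1617, 0.1352]
orientation: [-0.0, -0.0, 1.0, 0.0]
force: [0.1, 0.0, -2.8]
grip_width: 0.022
finger_force: 49.5
```

```bash
python3 -m jog '[{"travel":[0,0,0.005],"delta_rot":[0,0,0],"gripper":1},{"travel":[0,0,0.01],"delta_rot":[0,0,0],"gripper":1},{"travel":[0,0,0.013],"delta_rot":[0,0,0],"gripper":1},{"travel":[0,0,0.013],"delta_rot":[0,0,0],"gripper":1}]'
python3 -m jog '[{"travel":[0,0,0.004],"delta_rot":[0,0,0],"gripper":1},{"travel":[0,0,0.008],"delta_rot":[0,0,0],"gripper":1},{"travel":[0,0,0.008],"delta_rot":[0,0,0],"gripper":1}]'
```

```text
t: 13.95
ee_pos: [0.5422, -0.1618, 0.1332]
orientation: [-0.0, -0.0, 1.0, 0.0]
force: [0.1, -0.5, -2.5]
grip_width: 0.0219
finger_force: 49.5
t: 14.25
ee_pos: [0.5422, -0.1618, 0.1321]
orientation: [-0.0, -0.0, 1.0, 0.0]
force: [-0.8, -0.0, -1.2]
grip_width: 0.022
finger_force: 49.7
```

```bash
python3 -m jog '[{"travel":[0,0,0.004],"delta_rot":[0,0,0],"gripper":1},{"travel":[0,0,0.006],"delta_rot":[0,0,0],"gripper":1},{"travel":[0,0,0.006],"delta_rot":[0,0,0],"gripper":1}]'
```

```text
t: 14.55
ee_pos: [0.5427, -0.1618, 0.1321]
orientation: [0.0, -0.0, 1.0, -0.0]
force: [-0.0, 1.4, 3.5]
grip_width: 0.022
finger_force: 50.1
```

```bash
python3 -m jog '[{"travel":[0,0,0],"delta_rot":[0,0,0],"gripper":0.5},{"travel":[0,0,0],"delta_rot":[0,0,0],"gripper":0.3},{"travel":[0,0,0],"delta_rot":[0,0,0],"gripper":0},{"travel":[0,0,0],"delta_rot":[0,0,0],"gripper":0},{"travel":[0,0,-0.05],"delta_rot":[0,0,0],"gripper":0}]'
python3 -m jog '[{"travel":[0,0,-0.3],"delta_rot":[0,0,0],"gripper":0},{"travel":[0,0,-0.6],"delta_rot":[0,0,0],"gripper":0},{"travel":[0,0.2,-0.8],"delta_rot":[0,0,0],"gripper":0},{"travel":[0.2,0.5,-0.8],"delta_rot":[0,0,0],"gripper":0},{"travel":[0.4,0.8,-0.8],"delta_rot":[0,0,0],"gripper":0}]'
python3 -m jog '[{"travel":[0.1,0.3,0],"delta_rot":[0,0,0],"gripper":0},{"travel":[0.2,0.6,0],"delta_rot":[0,0,0],"gripper":0},{"travel":[0.3,0.9,0],"delta_rot":[0,0,0],"gripper":0},{"travel":[0.3,1,0],"delta_rot":[0,0,0],"gripper":0}]'
python3 -m jog '[{"travel":[0,0.3,0],"delta_rot":[0,0,0],"gripper":0},{"travel":[0,0.6,0],"delta_rot":[0,0,0],"gripper":0},{"travel":[0,0.9,0],"delta_rot":[0,0,0],"gripper":0},{"travel":[0,1,0],"delta_rot":[0,0,0],"gripper":0},{"travel":[0,1,0],"delta_rot":[0,0,0],"gripper":0}]'
python3 see.py 10
python3 - <<'E'
import pickle
from h import *
v=pickle.load(open("v10.pkl","rb"));t=look("top");s=look("scene")
p=ctrl.state()["ee_pos"]
print(p,[fitcan([w],"L",(.435,.297)) for w in (v,t,s)],fitcan([t],"M",(.542,-.162),.018))
E
```

```text
t: 15.05
ee_pos: [0.5414, -0.1614, 0.1377]
orientation: [-0.001, -0.0, 1.0, 0.001]
force: [0.2, 0.4, -0.4]
grip_width: 0.0853
finger_force: 0.0
t: 15.55
ee_pos: [0.487, -0.048, 0.2613]
orientation: [0.002, 0.001, 1.0, -0.0]
force: [-0.1, 0.7, 0.5]
grip_width: 0.0855
finger_force: 0.0
t: 15.95
ee_pos: [0.4402, 0.1045, 0.2597]
orientation: [0.001, -0.002, 1.0, 0.001]
force: [0.2, -0.0, -0.5]
grip_width: 0.0852
finger_force: 0.0
t: 16.45
ee_pos: [0.4415, 0.2529, 0.2591]
orientation: [0.0, -0.002, 1.0, -0.0]
force: [0.6, 0.4, 0.5]
grip_width: 0.0853
finger_force: 0.0
[0.44190243 0.25041862 0.25889515] [(array([ 0.43800808,  0.2976627 ,  0.00049695, -0.00523188]), np.float64(-0.9310695108005983)), (array([ 0.90260547,  0.67024542,  0.62117713, -0.00479197]), np.float64(-0.2690393148841967)), (array([4.31815804e-01, 2.98570053e-01, 4.74851819e-03, 1.78479889e-05]), np.float64(-0.8908813195111139))] (array([ 0.53814807, -0.16118089,  0.00182774, -0.00100286]), np.float64(-0.8949279987753508))
```

```bash
python3 -m jog '[{"travel":[0.033,0.317,0.2],"delta_rot":[0,0,0],"gripper":0},{"travel":[0.033,0.317,0.4],"delta_rot":[0,0,0],"gripper":0},{"travel":[0.033,0.317,0.4],"delta_rot":[0,0,0],"gripper":0},{"travel":[0.033,0.317,0.4],"delta_rot":[0,0,0],"gripper":0}]'
python3 see.py 11
python3 - <<'E'
import pickle
from h import *
v=pickle.load(open("v11.pkl","rb"));look("top")
print(ctrl.state()["ee_pos"],fitcan([v],"L",(.436,.298)))
E
```

```text
t: 17.0
ee_pos: [0.4369, 0.2976, 0.1987]
orientation: [-0.001, 0.001, 1.0, -0.001]
force: [0.5, -0.5, 0.4]
grip_width: 0.0853
finger_force: 0.0
[0.43807971 0.2982686  0.20096714] (array([ 0.43848312,  0.29811839,  0.00199711, -0.00548212]), np.float64(-0.9377547522777367))
```

Well aligned. Descend to a TCP height of about 0.137, grip and lift.

```bash
python3 -m jog '[{"travel":[0,0,0.12],"delta_rot":[0,0,0],"gripper":0},{"travel":[0,0,0.25],"delta_rot":[0,0,0],"gripper":0},{"travel":[0,0,0.36],"delta_rot":[0,0,0],"gripper":0},{"travel":[0,0,0.425],"delta_rot":[0,0,0],"gripper":0},{"travel":[0,0,0.425],"delta_rot":[0,0,0],"gripper":0}]'
python3 -m jog '[{"travel":[0,0,0],"delta_rot":[0,0,0],"gripper":1},{"travel":[0,0,0],"delta_rot":[0,0,0],"gripper":1},{"travel":[0,0,0],"delta_rot":[0,0,0],"gripper":1},{"travel":[0,0,0],"delta_rot":[0,0,0],"gripper":1},{"travel":[0,0,0],"delta_rot":[0,0,0],"gripper":1}]' 60
python3 -m jog '[{"travel":[0,0,0],"delta_rot":[0,0,0],"gripper":1},{"travel":[0,0,0],"delta_rot":[0,0,0],"gripper":1}]'
python3 -m jog '[{"travel":[0,0,-0.05],"delta_rot":[0,0,0],"gripper":1},{"travel":[0,0,-0.3],"delta_rot":[0,0,0],"gripper":1},{"travel":[0,0,-0.6],"delta_rot":[0,0,0],"gripper":1},{"travel":[0,0,-0.9],"delta_rot":[0,0,0],"gripper":1},{"travel":[0,0,-1],"delta_rot":[0,0,0],"gripper":1}]'
```

```text
t: 17.6
ee_pos: [0.4369, 0.2984, 0.135]
orientation: [-0.0, 0.0, 1.0, -0.0]
force: [-0.3, -0.7, -0.5]
grip_width: 0.0852
finger_force: 0.0
t: 18.1
ee_pos: [0.4373, 0.2991, 0.1359]
orientation: [0.001, -0.0, 1.0, 0.0]
force: [0.0, -1.2, 3.3]
grip_width: 0.0218
finger_force: 58.7
t: 18.3
ee_pos: [0.4373, 0.2991, 0.1359]
orientation: [0.001, -0.0, 1.0, 0.0]
force: [0.6, -1.4, 5.3]
grip_width: 0.0217
finger_force: 58.8
t: 18.8
ee_pos: [0.4382, 0.2999, 0.2904]
orientation: [0.003, -0.0, 1.0, 0.002]
force: [1.1, -0.6, -1.9]
grip_width: 0.0214
finger_force: 59.5
```

```bash
python3 -m jog '[{"travel":[-0.15,-0.25,0],"delta_rot":[0,0,0],"gripper":1},{"travel":[-0.3,-0.5,0],"delta_rot":[0,0,0],"gripper":1},{"travel":[-0.5,-0.8,0],"delta_rot":[0,0,0],"gripper":1},{"travel":[-0.66,-1,0],"delta_rot":[0,0,0],"gripper":1}]'
python3 -m jog '[{"travel":[0,-0.3,0],"delta_rot":[0,0,0],"gripper":1},{"travel":[0,-0.6,0],"delta_rot":[0,0,0],"gripper":1},{"travel":[0,-0.9,0],"delta_rot":[0,0,0],"gripper":1},{"travel":[0,-1,0],"delta_rot":[0,0,0],"gripper":1}]'
python3 -m jog '[{"travel":[0,-0.25,0],"delta_rot":[0,0,0],"gripper":1},{"travel":[0,-0.45,0],"delta_rot":[0,0,0],"gripper":1},{"travel":[0,-0.51,0],"delta_rot":[0,0,0],"gripper":1},{"travel":[0,-0.51,0],"delta_rot":[0,0,0],"gripper":1},{"travel":[0,-0.51,0],"delta_rot":[0,0,0],"gripper":1}]'
python3 see.py 12
python3 - <<'E'
import pickle
from h import *
v=pickle.load(open("v12.pkl","rb"));look("top");p=ctrl.state()["ee_pos"]
print(p,fitcan([v],"L",p[:2],p[2]-.136),fitboard([v]),fitcan([v],"XL",(.573,-.374)))
E
```

```text
t: 19.2
ee_pos: [0.5356, 0.1471, 0.2827]
orientation: [-0.002, 0.0, 1.0, -0.0]
force: [0.5, 1.0, -1.3]
grip_width: 0.0218
finger_force: 59.6
t: 19.6
ee_pos: [0.5348, -0.0043, 0.2825]
orientation: [-0.002, 0.002, 1.0, -0.0]
force: [-0.2, 0.9, -2.9]
grip_width: 0.0217
finger_force: 59.7
t: 20.1
ee_pos: [0.5356, -0.0765, 0.284]
orientation: [-0.001, -0.0, 1.0, 0.001]
force: [-0.0, -0.5, -2.4]
grip_width: 0.0216
finger_force: 59.8
[ 0.53575462 -0.07617517  0.28455777] (array([ 0.53645032, -0.07644091,  0.00316373, -0.00478246]), np.float64(-0.7113493853660837)) (array([ 0.5376982 , -0.09855584,  1.6272996 , -0.00320963]), np.float64(-0.6681345701217651)) (array([ 0.57423563, -0.3758767 ,  0.00903029, -0.00231841]), np.float64(-0.9155642436792722))
```

View pics/w12.png

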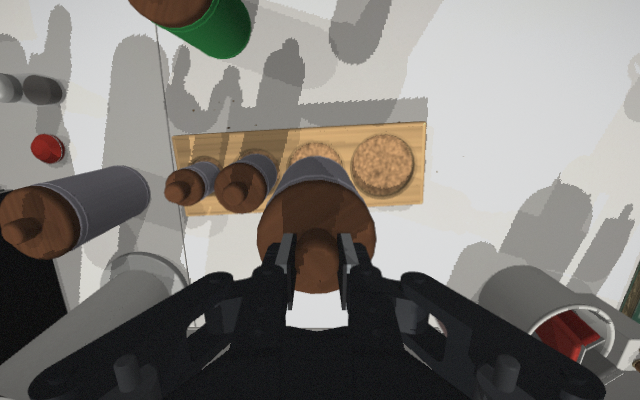

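The small and medium canisters are seated at (188,185) and (245,185), and the large one hangs before its well at (318,155).

```bash
python3 -m jog '[{"travel":[0,-0.01,0.25],"delta_rot":[0,0,0],"gripper":1},{"travel":[0,-0.01,0.5],"delta_rot":[0,0,0],"gripper":1},{"travel":[0,-0.01,0.65],"delta_rot":[0,0,0],"gripper":1},{"travel":[0,-0.01,0.75],"delta_rot":[0,0,0],"gripper":1},{"travel":[0,-0.01,0.79],"delta_rot":[0,0,0],"gripper":1}]'
python3 -m jog '[{"travel":[0,0,0.015],"delta_rot":[0,0,0],"gripper":1},{"travel":[0,0,0.03],"delta_rot":[0,0,0],"gripper":1},{"travel":[0,0,0.045],"delta_rot":[0,0,0],"gripper":1},{"travel":[0,0,0.055],"delta_rot":[0,0,0],"gripper":1},{"travel":[0,0,0.055],"delta_rot":[0,0,0],"gripper":1}]'
python3 -m jog '[{"travel":[0,0,0.005],"delta_rot":[0,0,0],"gripper":1},{"travel":[0,0,0.01],"delta_rot":[0,0,0],"gripper":1},{"travel":[0,0,0.01],"delta_rot":[0,0,0],"gripper":1}]'
```

```text
t: 20.7
ee_pos: [0.5351, -0.078, 0.1648]
orientation: [-0.001, -0.001, 1.0, 0.0]
force: [1.1, 0.1, -2.0]
grip_width: 0.022
finger_force: 59.9
t: 21.2
ee_pos: [0.536, -0.0791, 0.1586]
orientation: [0.0, 0.0, 1.0, -0.0]
force: [-0.7, 0.4, -2.7]
grip_width: 0.022
finger_force: 59.9
t: 21.5
ee_pos: [0.5357, -0.079, 0.1567]
orientation: [-0.0, -0.0, 1.0, -0.0]
force: [0.3, 0.4, -2.4]
grip_width: 0.0217
finger_force: 59.9
```

```bash
python3 -m jog '[{"travel":[0,0,0.005],"delta_rot":[0,0,0],"gripper":1},{"travel":[0,0,0.01],"delta_rot":[0,0,0],"gripper":1},{"travel":[0,0,0.014],"delta_rot":[0,0,0],"gripper":1},{"travel":[0,0,0.014],"delta_rot":[0,0,0],"gripper":1}]'
python3 -m jog '[{"travel":[0,0,0.004],"delta_rot":[0,0,0],"gripper":1},{"travel":[0,0,0.008],"delta_rot":[0,0,0],"gripper":1},{"travel":[0,0,0.008],"delta_rot":[0,0,0],"gripper":1}]'
```

```text
t: 21.9
ee_pos: [0.5357, -0.079, 0.1545]
orientation: [-0.0, -0.0, 1.0, 0.0]
force: [0.5, -0.1, -3.0]
grip_width: 0.022
finger_force: 59.9
t: 22.2
ee_pos: [0.5361, -0.0791, 0.1539]
orientation: [0.0, -0.0, 1.0, -0.0]
force: [-0.5, 0.9, -0.3]
grip_width: 0.0217
finger_force: 60.1
```

```bash
python3 -m jog '[{"travel":[0,0,0.005],"delta_rot":[0,0,0],"gripper":1},{"travel":[0,0,0.005],"delta_rot":[0,0,0],"gripper":1}]'
python3 -m jog '[{"travel":[0,0,0],"delta_rot":[0,0,0],"gripper":0.5},{"travel":[0,0,0],"delta_rot":[0,0,0],"gripper":0.3},{"travel":[0,0,0],"delta_rot":[0,0,0],"gripper":0},{"travel":[0,0,0],"delta_rot":[0,0,0],"gripper":0},{"travel":[0,0,-0.05],"delta_rot":[0,0,0],"gripper":0}]'
python3 -m jog '[{"travel":[0,0,-0.3],"delta_rot":[0,0,0],"gripper":0},{"travel":[0,0,-0.6],"delta_rot":[0,0,0],"gripper":0},{"travel":[0,-0.1,-0.8],"delta_rot":[0,0,0],"gripper":0},{"travel":[-0.1,-0.4,-0.8],"delta_rot":[0,0,0],"gripper":0},{"travel":[-0.2,-0.7,-0.8],"delta_rot":[0,0,0],"gripper":0}]'
python3 -m jog '[{"travel":[0,-0.3,0],"delta_rot":[0,0,0],"gripper":0},{"travel":[0,-0.6,0],"delta_rot":[0,0,0],"gripper":0},{"travel":[0,-0.9,0],"delta_rot":[0,0,0],"gripper":0},{"travel":[0,-0.9,0],"delta_rot":[0,0,0],"gripper":0},{"travel":[0,-0.9,0],"delta_rot":[0,0,0],"gripper":0}]'
python3 see.py 13
python3 - <<'E'
import pickle
from h import *
v=pickle.load(open("v13.pkl","rb"));t=look("top");s=look("scene")
p=ctrl.state()["ee_pos"]
print(p,[fitcan([w],"XL",(.573,-.373)) for w in (v,t,s)],fitcan([t],"L",(.536,-.079),.018))
E
```

```text
t: 22.4
ee_pos: [0.5364, -0.0792, 0.1539]
orientation: [0.001, -0.0, 1.0, -0.0]
force: [-1.5, -0.7, 4.0]
grip_width: 0.0219
finger_force: 60.5
t: 22.9
ee_pos: [0.5349, -0.0787, 0.159]
orientation: [-0.001, -0.0, 1.0, 0.0]
force: [0.2, -0.0, 0.0]
grip_width: 0.0852
finger_force: 0.0
t: 23.4
ee_pos: [0.5671, -0.1849, 0.2837]
orientation: [0.003, -0.001, 1.0, -0.001]
force: [0.2, 1.1, 0.7]
grip_width: 0.0851
finger_force: 0.0
t: 23.9
ee_pos: [0.5656, -0.3198, 0.2803]
orientation: [-0.0, 0.001, 1.0, 0.0]
force: [-0.9, 0.7, 1.1]
grip_width: 0.085
finger_force: 0.0
[ 0.56606288 -0.31782875  0.28058937] [(array([ 5.73525305e-01, -3.74331068e-01,  9.69908804e-06, -4.61321870e-03]), np.float64(-0.9586532970060357)), (array([ 5.66237989e-01, -3.72327146e-01, -3.92017075e-04,  1.97621364e-03]), np.float64(-0.939900872681127)), (array([ 5.70884456e-01, -3.74576104e-01,  5.97243720e-03, -1.42565321e-04]), np.float64(-0.9002840222493366))] (array([ 5.31914872e-01, -7.97947770e-02,  4.29261331e-05, -9.28442549e-04]), np.float64(-0.9325298650984013))
```

```bash
python3 -m jog '[{"travel":[-0.045,-0.375,0.1],"delta_rot":[0,0,0],"gripper":0},{"travel":[-0.045,-0.375,0.25],"delta_rot":[0,0,0],"gripper":0},{"travel":[-0.045,-0.375,0.37],"delta_rot":[0,0,0],"gripper":0},{"travel":[-0.045,-0.375,0.37],"delta_rot":[0,0,0],"gripper":0}]'
python3 see.py 14
python3 - <<'E'
import pickle
from h import *
v=pickle.load(open("v14.pkl","rb"));look("top");s=ctrl.state()
print(s["ee_pos"],s["force"],fitcan([v],"XL",(.573,-.374)))
E
```

```text
t: 24.45
ee_pos: [0.5713, -0.3726, 0.2203]
orientation: [-0.003, -0.001, 1.0, 0.003]
force: [-0.6, 0.8, 0.5]
grip_width: 0.0857
finger_force: 0.0
[ 0.57271819 -0.37367049  0.2245531 ] [0.37281022 0.0955226  0.34224571] (array([ 0.57380699, -0.37478648,  0.0006505 , -0.00508699]), np.float64(-0.9676505829008725))
```

View pics/w14.png

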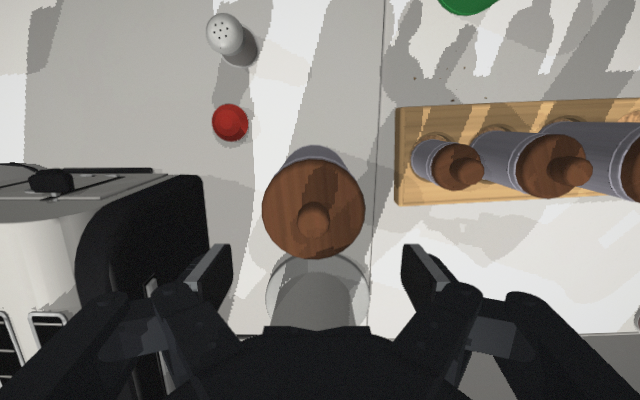

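This view shows the XL knob at (313,220), centred, with the towel holder behind it and the toaster to the left at (190,230). I'll narrow the fingers before descending to stay clear of the toaster.

```bash
python3 -m jog '[{"travel":[-0.003,-0.004,0],"delta_rot":[0,0,0],"gripper":0.4},{"travel":[-0.003,-0.004,0.05],"delta_rot":[0,0,0],"gripper":0.4},{"travel":[-0.003,-0.004,0.12],"delta_rot":[0,0,0],"gripper":0.4},{"travel":[-0.003,-0.004,0.2],"delta_rot":[0,0,0],"gripper":0.4},{"travel":[-0.003,-0.004,0.25],"delta_rot":[0,0,0],"gripper":0.4}]'
python3 -m jog '[{"travel":[0,0,0.05],"delta_rot":[0,0,0],"gripper":0.4},{"travel":[0,0,0.1],"delta_rot":[0,0,0],"gripper":0.4},{"travel":[0,0,0.15],"delta_rot":[0,0,0],"gripper":0.4},{"travel":[0,0,0.17],"delta_rot":[0,0,0],"gripper":0.4},{"travel":[0,0,0.17],"delta_rot":[0,0,0],"gripper":0.4}]'
python3 -m jog '[{"travel":[0,0,0],"delta_rot":[0,0,0],"gripper":1},{"travel":[0,0,0],"delta_rot":[0,0,0],"gripper":1},{"travel":[0,0,0],"delta_rot":[0,0,0],"gripper":1},{"travel":[0,0,0],"delta_rot":[0,0,0],"gripper":1},{"travel":[0,0,0],"delta_rot":[0,0,0],"gripper":1}]' 70
python3 -m jog '[{"travel":[0,0,0],"delta_rot":[0,0,0],"gripper":1},{"travel":[0,0,0],"delta_rot":[0,0,0],"gripper":1}]'
```

```text
t: 25.05
ee_pos: [0.5724, -0.3753, 0.1849]
orientation: [-0.001, -0.0, 1.0, 0.001]
force: [0.5, -0.1, 0.2]
grip_width: 0.0511
finger_force: 0.0
t: 25.55
ee_pos: [0.5728, -0.3757, 0.1609]
orientation: [-0.0, -0.0, 1.0, 0.0]
force: [0.6, -0.5, -0.1]
grip_width: 0.0511
finger_force: 0.0
t: 26.05
ee_pos: [0.5735, -0.376, 0.1627]
orientation: [0.001, -0.0, 1.0, -0.0]
force: [-0.4, 1.5, 3.9]
grip_width: 0.021
finger_force: 68.7
t: 26.25
ee_pos: [0.5735, -0.376, 0.1627]
orientation: [0.001, -0.0, 1.0, -0.0]
force: [0.2, 1.3, 5.7]
grip_width: 0.0213
finger_force: 68.8
```

```bash
python3 -m jog '[{"travel":[0,0,-0.05],"delta_rot":[0,0,0],"gripper":1},{"travel":[0,0,-0.3],"delta_rot":[0,0,0],"gripper":1},{"travel":[0,0,-0.6],"delta_rot":[0,0,0],"gripper":1},{"travel":[0,0,-0.9],"delta_rot":[0,0,0],"gripper":1},{"travel":[0,0,-1],"delta_rot":[0,0,0],"gripper":1}]'
python3 -m jog '[{"travel":[0,0,-0.3],"delta_rot":[0,0,0],"gripper":1},{"travel":[0,0,-0.35],"delta_rot":[0,0,0],"gripper":1},{"travel":[0,0.1,-0.35],"delta_rot":[0,0,0],"gripper":1},{"travel":[0,0.4,-0.35],"delta_rot":[0,0,0],"gripper":1},{"travel":[0,0.7,-0.35],"delta_rot":[0,0,0],"gripper":1}]'
python3 -m jog '[{"travel":[0.1,0.3,0],"delta_rot":[0,0,0],"gripper":1},{"travel":[0.2,0.6,0],"delta_rot":[0,0,0],"gripper":1},{"travel":[0.29,0.9,0],"delta_rot":[0,0,0],"gripper":1},{"travel":[0.29,0.9,0],"delta_rot":[0,0,0],"gripper":1}]'
python3 -m jog '[{"travel":[0,0.3,0],"delta_rot":[0,0,0],"gripper":1},{"travel":[0,0.6,0],"delta_rot":[0,0,0],"gripper":1},{"travel":[0,0.9,0],"delta_rot":[0,0,0],"gripper":1},{"travel":[0,1,0],"delta_rot":[0,0,0],"gripper":1},{"travel":[0,1,0],"delta_rot":[0,0,0],"gripper":1}]'
python3 -c "
from bench import ctrl
ctrl.read_camera('top');s=ctrl.state();print(s['ee_pos'],s['force'])"
```

```text
t: 26.75
ee_pos: [0.574, -0.377, 0.3169]
orientation: [0.003, 0.0, 1.0, -0.003]
force: [1.6, -1.1, -1.9]
grip_width: 0.0212
finger_force: 69.4
t: 27.25
ee_pos: [0.5719, -0.2692, 0.3589]
orientation: [-0.003, 0.001, 1.0, 0.002]
force: [1.1, 1.6, -4.3]
grip_width: 0.0215
finger_force: 69.5
t: 27.65
ee_pos: [0.5271, -0.1301, 0.3603]
orientation: [-0.003, -0.003, 1.0, 0.002]
force: [-0.1, -1.2, -4.7]
grip_width: 0.0209
finger_force: 69.8
t: 28.15
ee_pos: [0.5285, 0.0164, 0.3609]
orientation: [-0.002, -0.002, 1.0, 0.0]
force: [-0.3, -0.5, -5.1]
grip_width: 0.0215
finger_force: 70.2
[0.52879473 0.01484177 0.3612966 ] [-0.83281566 -0.61112793 -5.04405861]
```

```bash
python3 -m jog '[{"travel":[-0.01,0.017,0.25],"delta_rot":[0,0,0],"gripper":1},{"travel":[-0.01,0.017,0.5],"delta_rot":[0,0,0],"gripper":1},{"travel":[-0.01,0.017,0.75],"delta_rot":[0,0,0],"gripper":1},{"travel":[-0.01,0.017,0.9],"delta_rot":[0,0,0],"gripper":1},{"travel":[-0.01,0.017,0.9],"delta_rot":[0,0,0],"gripper":1}]'
python3 see.py 15
python3 - <<'E'
import pickle
from h import *
v=pickle.load(open("v15.pkl","rb"));look("top");s=ctrl.state();p=s["ee_pos"]
print(p,fitcan([v],"XL",p[:2],p[2]-.1627))
E
```

```text
t: 28.7
ee_pos: [0.5277, 0.0156, 0.2225]
orientation: [-0.006, 0.001, 1.0, 0.0]
force: [-0.5, -0.9, -4.6]
grip_width: 0.0212
finger_force: 70.1
[0.53075042 0.01570452 0.22858322] (array([ 0.52692794,  0.01606575,  0.00053741, -0.00984371]), np.float64(-0.7070391831580436))
```

View pics/w15.png

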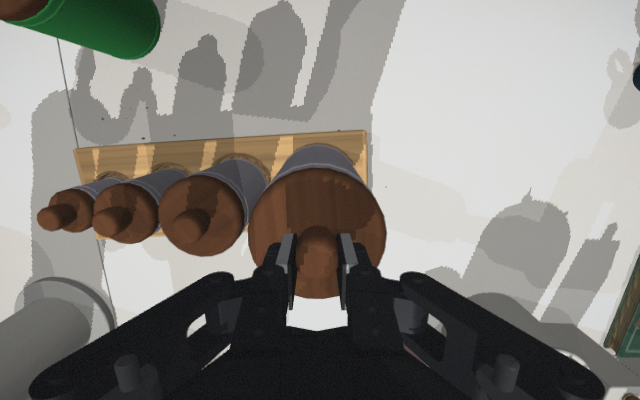

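Small, medium and large are standing in their wells, at (70,212), (130,205) and (205,210). XL hangs over the last well at (318,155). Lowering it gently.

```bash
python3 -m jog '[{"travel":[0,0.015,0.08],"delta_rot":[0,0,0],"gripper":1},{"travel":[0,0.015,0.15],"delta_rot":[0,0,0],"gripper":1},{"travel":[0,0.015,0.2],"delta_rot":[0,0,0],"gripper":1},{"travel":[0,0.015,0.23],"delta_rot":[0,0,0],"gripper":1},{"travel":[0,0.015,0.23],"delta_rot":[0,0,0],"gripper":1}]'
python3 -m jog '[{"travel":[0,0,0.01],"delta_rot":[0,0,0],"gripper":1},{"travel":[0,0,0.02],"delta_rot":[0,0,0],"gripper":1},{"travel":[0,0,0.02],"delta_rot":[0,0,0],"gripper":1}]'
```

```text
t: 29.3
ee_pos: [0.5305, 0.019, 0.1936]
orientation: [-0.001, -0.0, 1.0, 0.0]
force: [-0.0, 0.5, -5.3]
grip_width: 0.0212
finger_force: 70.3
t: 29.6
ee_pos: [0.5311, 0.0189, 0.1918]
orientation: [0.0, -0.0, 1.0, -0.0]
force: [0.5, 0.8, -3.4]
grip_width: 0.0213
finger_force: 70.3
```

```bash
python3 -m jog '[{"travel":[0,-0.003,0.015],"delta_rot":[0,0,0],"gripper":1},{"travel":[0,-0.003,0.03],"delta_rot":[0,0,0],"gripper":1},{"travel":[0,-0.003,0.045],"delta_rot":[0,0,0],"gripper":1},{"travel":[0,-0.003,0.055],"delta_rot":[0,0,0],"gripper":1},{"travel":[0,-0.003,0.055],"delta_rot":[0,0,0],"gripper":1}]'
python3 -m jog '[{"travel":[0,0,0.004],"delta_rot":[0,0,0],"gripper":1},{"travel":[0,0,0.008],"delta_rot":[0,0,0],"gripper":1},{"travel":[0,0,0.008],"delta_rot":[0,0,0],"gripper":1}]'
```

```text
t: 30.1
ee_pos: [0.5308, 0.0185, 0.183]
orientation: [-0.0, -0.0, 1.0, 0.0]
force: [-0.3, -0.2, -4.5]
grip_width: 0.0213
finger_force: 70.3
t: 30.4
ee_pos: [0.531, 0.0185, 0.1822]
orientation: [-0.0, -0.0, 1.0, 0.0]
force: [-0.6, -0.4, -4.7]
grip_width: 0.0215
finger_force: 70.3
```

```bash
python3 -m jog '[{"travel":[0,0,0.004],"delta_rot":[0,0,0],"gripper":1},{"travel":[0,0,0.008],"delta_rot":[0,0,0],"gripper":1},{"travel":[0,0,0.012],"delta_rot":[0,0,0],"gripper":1},{"travel":[0,0,0.012],"delta_rot":[0,0,0],"gripper":1}]'
python3 -m jog '[{"travel":[0,0,0.004],"delta_rot":[0,0,0],"gripper":1},{"travel":[0,0,0.004],"delta_rot":[0,0,0],"gripper":1}]'
```

```text
t: 30.8
ee_pos: [0.5313, 0.0185, 0.1809]
orientation: [0.0, -0.0, 1.0, -0.0]
force: [0.8, -0.5, -2.3]
grip_width: 0.0213
finger_force: 70.6
t: 31.0
ee_pos: [0.5315, 0.0185, 0.1809]
orientation: [0.001, -0.0, 1.0, 0.0]
force: [-1.3, 0.5, 0.5]
grip_width: 0.0211
finger_force: 70.8
```

Seated at 0.1809, as predicted. One more small step, then release, retreat and check.

```bash
python3 -m jog '[{"travel":[0,0,0.003],"delta_rot":[0,0,0],"gripper":1},{"travel":[0,0,0.003],"delta_rot":[0,0,0],"gripper":1}]'
python3 -m jog '[{"travel":[0,0,0],"delta_rot":[0,0,0],"gripper":0.5},{"travel":[0,0,0],"delta_rot":[0,0,0],"gripper":0.3},{"travel":[0,0,0],"delta_rot":[0,0,0],"gripper":0},{"travel":[0,0,0],"delta_rot":[0,0,0],"gripper":0},{"travel":[0,0,-0.05],"delta_rot":[0,0,0],"gripper":0}]'
python3 -m jog '[{"travel":[0,0,-0.3],"delta_rot":[0,0,0],"gripper":0},{"travel":[0,0,-0.6],"delta_rot":[0,0,0],"gripper":0},{"travel":[-0.3,0.2,-0.9],"delta_rot":[0,0,0],"gripper":0},{"travel":[-0.5,0.4,-0.9],"delta_rot":[0,0,0],"gripper":0},{"travel":[-0.5,0.4,-0.9],"delta_rot":[0,0,0],"gripper":0}]'
python3 see.py 16
python3 - <<'E'
import pickle
from h import *
v=pickle.load(open("v16.pkl","rb"));t=look("top")
w=wells([.5375,-.0988,1.6275])
for k in w: print(k,w[k],fitcan([v],k,w[k],.018),fitcan([t],k,w[k],.018))
cv2.imwrite("pics/fin.png",np.vstack([v[0]["img"][:260,:,::-1],cv2.resize(t[0]["img"][160:280,280:470,::-1],(532,336))[:,:532] if 0 else cv2.resize(t[0]["img"][160:280,270:484,::-1],(640,340))]))
E
```

```text
t: 31.2
ee_pos: [0.5318, 0.0185, 0.1809]
orientation: [0.001, -0.0, 1.0, -0.0]
force: [-1.0, 0.9, 4.8]
grip_width: 0.0214
finger_force: 71.2
t: 31.7
ee_pos: [0.5302, 0.0185, 0.1857]
orientation: [-0.001, -0.0, 1.0, 0.0]
force: [0.6, 0.2, -0.6]
grip_width: 0.0852
finger_force: 0.0
t: 32.2
ee_pos: [0.609, 0.0808, 0.3248]
orientation: [0.003, -0.001, 1.0, 0.001]
force: [-0.8, 0.1, -0.7]
grip_width: 0.0856
finger_force: 0.0
S [ 0.5452 -0.2336] (array([ 0.54706894, -0.23139428,  0.37767125,  0.00104591]), np.float64(-0.5547023704155011)) (array([ 0.54280035, -0.23566384, -0.00127843, -0.00283268]), np.float64(-0.9144008294061836))
M [ 0.5411 -0.1617] (array([ 0.54199934, -0.15873213,  0.2081661 ,  0.00097372]), np.float64(-0.581339272373134)) (array([ 5.36596504e-01, -1.61557377e-01,  4.58551079e-04,  8.79052451e-04]), np.float64(-0.898308446645932))
L [ 0.5363 -0.0778] (array([ 5.37474962e-01, -7.85466799e-02,  1.43736734e-03, -4.14969369e-04]), np.float64(-0.4994289270193226)) (array([ 5.32668065e-01, -8.00099202e-02, -7.68074405e-05, -1.66616867e-03]), np.float64(-0.9314226647621853))
XL [0.5309 0.018 ] (array([ 0.53146217,  0.01915319,  0.01300688, -0.00492299]), np.float64(-0.9487039967367649)) (array([0.52347201, 0.01856049, 0.0013648 , 0.00185405]), np.float64(-0.9241405218202562))
```

View pics/fin.png

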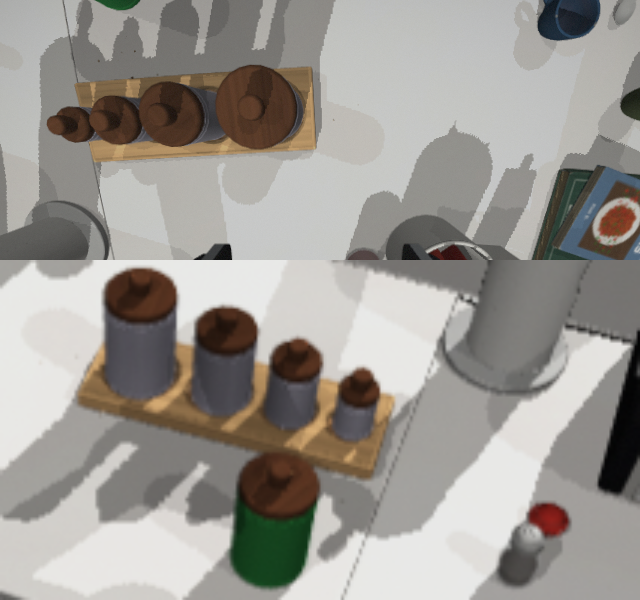

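All four canisters stand upright in a row by size, each in its well. The cup at (570,15) and the salt shaker at (520,560) have not moved.

```bash
python3 -c "
from bench import ctrl
print(ctrl.job_done())"
```

```text
the job is handed in; nothing more can be done
None
```

All four canisters were set down gently and stand upright in their own wells in order of size, the espresso cup and salt shaker were left alone, and the job was handed in at about 32 s of the 106 s allowed.

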